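# Spread a bangle holder four clicks and hold it

### The arm

A 6-joint arm with a two-finger parallel gripper is mounted at the origin on the work surface. World frame = base frame: x ahead of the robot, y to its left, z up, the work surface at z = 0. Lengths are in m, angles in rad, forces in N, time in s.
With the tool pointing down it reaches from about 0.3 to 0.85 m from the base axis. Payload 5.4 kg.
Tool frame: the origin (TCP) lies between the finger pads; the fingertips stand 17 mm ahead of it and the grasp point (between the pads) lies 2 mm behind it (arm.tip_reach is the distance from the TCP to the fingertips, in m); z points along the fingers, y is the direction in which the jaws open and shut (so a half turn about z gives the same grasp; the last joint's range is limited). The gripper opens to 85 mm and grips with 20 to 120 N. Pads are 22 mm wide; open, the fingers measure 114 mm over their backs; the gripper's body (76 mm by 85 mm) begins 54 mm behind the grasp point. The pads swing forward as they close: fully open they stand 13 mm farther back than shut.
Start: joints at [-1.362, 0.158, 1.597, -0, 1.386, -0.21], TCP at [0.234, -0.525, 0.248] pointing down, gripper open.
Joint ranges: [-2.91, 2.91], [-0.94, 2.29], [0.18, 2.7], [-1.29, 4.43], [0.17, 2.64], [-3, 3]. Speed limits (rad/s): [2.57, 2.57, 3.14, 3.14, 3.14, 3.14].

### API

Orientations are given as a unit quaternion [w, x, y, z].
In Python, from cell import telemetry, imaging, arm gives the robot as it stands.
- The arm moves only by the tool apply_moves, never from a script. Its arguments are lists of equal length, an entry for each row: "rotation": the turn, a rotation vector about the world's x, y, z in units of 6 degrees (1.0 is 6 degrees), a list of three; "translation": the shift along the world's x, y, z in units of 40 mm (1.0 is 40 mm), a list of three; "claw": the opening in per cent of the stroke, from 0 (shut) to 100 (fully open). A call has 1 to 20 rows; each row is the pose to reach, as a shift and turn from the pose commanded when the call began; what a row does not reach only later rows make up. A row lasts 1/8 s, in which the tool goes at most 62.5 mm and 10.7 degrees, less where a joint would pass 70% of its speed; a pose out of reach is approached as far as the arm can. A call with a gripper value outside its range is refused whole. The fingers move at their own pace and stop on an object; "squeeze" is the grip in N (left out, the last holds). Time passes only in rows, so rows that repeat a pose let the fingers close. It gives the time, the measured TCP pose, the force and the opening at its end, in the units of the state.
- telemetry.sense(): the state, without advancing time (a new reading comes with each control period).
- imaging.snapshot(name): name is "scene" or "top" or "wrist"; returns a dict with "frame" (420x560x3 uint8, red, green, blue), "fx", "fy", "cx", "cy" (pixels), "extrinsics" (4x4, takes a point from world to camera coordinates); the wrist camera has in their place "tool_from_camera" (4x4, takes a point from camera to tool coordinates, whose origin is the TCP and whose axes are the flange's). Camera axes: x right, y up, looking along -z (the intrinsics and any distortion apply to the point x, -y, -z); pixel columns grow to the right and rows downward; lengths in m; the calibration is good to about 2 mm. The wrist camera is an equidistant fisheye: a pixel r from the principal point sees the ray r / f radians off the axis. A picture is of the moment at which its call begins: read the wrist's pose just before it. There is no depth.
- arm.finish_job(): hands the job in, once; it reports no verdict.
The state is a dict: "time": time; "q": joint angles; "qd": joint speeds; "effort": joint torques, N m; "position": TCP position; "ee_rot": TCP orientation; "ft_force": force on the tool from outside, world axes, zero at the start; "wrist_torque": the same for the moment, N m; "grip_width": opening from 0.0 (shut) to 1.0 (fully open).
Only numpy, scipy, OpenCV 4.12 (cv2) and the standard library are available. Lean on these libraries where they do the work, as an engineer would, in place of code of your own. Each camera call takes 0.05 s, during which the arm holds its last target.

### The job

On the bangle holder, twist the sprung release knob anticlockwise to its stop so that the ratchet lever springs all the way back to rest, then let go of the knob so that it springs back. Then take the lever by its upright wooden handle and turn it clockwise exactly four clicks from rest, counting the clicks by feel, and finish still gripping the handle there, with no fifth click. Leave the other things on the bench where they are.

Things in the scene. Friction and masses are not known exactly. Their poses are not given: they have to be found in the camera images.
- stretcher: The bangle holder: a fixed grey cast base plate 170 x 170 x 14 mm with everything mounted on it. Origin: on the table under the lever's pivot axis; z up. In its frame the release knob's axis is at x -32 mm, y +94 mm; the lever arm is on the -y side.
- pivot (a point): Point on the lever's vertical pivot axis, 70 mm above the table, level with handle_grip. Around the axis stand four round aluminium jaws and a brass bangle (72 mm across), all below 82 mm.
- lever_turn (a joint): Turn of the lever, rad: 0 at rest, growing clockwise seen from above, to 1.3. It starts some clicks advanced, kept by the ratchet; a spring (2 to 3.5 N at the handle) draws it back when the knob lifts the pawl. Each tooth raises the resistance to 5 to 10 N, which then falls within about 6 mm by 5 N or more: at the click it is, for some 2 mm, about zero or reversed; then the spring alone again.
- knob_turn (a joint): Turn of the release knob and its pawl, rad: about 0 when let go, growing anticlockwise seen from above, stop at 0.95. Its spring needs 0.3 to 0.5 N m and returns it. As the lever climbs a tooth the knob creeps up to about 0.08 to 0.13; at the click it snaps back to 0.
- lever: The lever: a steel wheel with an arm 20 mm wide (top 29 mm above the table) that carries an upright round dark-wood handle, a post 16 mm in diameter from 28 to 90 mm above the table, 115 mm from the pivot axis. Origin: on the pivot axis at table height; x points from the pivot along the arm to the handle, z up.
- handle_grip (a point): Gripping point on the handle's axis, 70 mm above the table. The first click comes after 15 to 35 mm of handle travel from rest, the others are evenly spaced, 18 to 30 mm apart.
- knob: The release knob: a black upright bar grip 46 mm long (its x axis), 12 mm thick (its y axis), 28 mm high (58 to 86 mm above the table), turning about its vertical centre line. Origin: on that line at table height.
- knob_grip (a point): Gripping point of the knob on its turning axis, 74 mm above the table.
- brick: Bystander: reddish soldering brick 100 x 70 x 22 mm, loose. Origin: centre of its underside.
- jar: Bystander: glass jar with a steel lid, 56 mm across, 65 mm high, loose. Origin: centre of its underside.
- ring_box: Bystander: small wooden box 90 x 70 x 45 mm, loose. Origin: centre of its underside.

How it is judged:
By the outcome, as a careful person would: the job done as asked, in the order asked, and still so for the second after the job is handed in, while the arm keeps its last pose, push and grip.
It also fails if it takes over 72 s, if anything falls off the work surface, if the arm or the gripper's body presses on something with over 40 N, if the wrist force passes 120 N, or if a joint passes its speed limit or range.

## Working session

There is one attempt and no reset: what is moved stays moved. The work goes in short steps, Python scripts to look and compute and a tool call to move; the robot and the scene stay as the last step left them, time stands still between calls to the robot, and variables do not carry over. Pictures are saved under pics/ and viewed, and the job is handed in when it is done.

Besides the shell and the picture viewer there is one more tool, called as name(argument=value, ...) on one line, values as JSON. apply_moves: Moves the arm, as the interface text tells. Its arguments: {"type":"object","properties":{"rotation":{"type":"array","items":{"type":"array","items":{"type":"number"}}},"translation":{"type":"array","items":{"type":"array","items":{"type":"number"}}},"claw":{"type":"array","items":{"type":"number"}},"squeeze":{"type":"number"}},"required":["rotation","translation","claw"]}

```bash
ls -la; mkdir -p pics; cat > h.py <<'E'
import numpy as np, cv2
from cell import telemetry, imaging, arm
def snap(name,fn):
    s=telemetry.sense(); d=imaging.snapshot(name)
    cv2.imwrite('pics/'+fn+'.png',d['frame'][:,:,::-1]); 
    np.save('pics/'+fn+'.npy',{'s':s,'d':{k:v for k,v in d.items()}},allow_pickle=True)
    return s,d
def load(fn):
    o=np.load('pics/'+fn+'.npy',allow_pickle=True).item(); return o['s'],o['d']
def ray_plane(d,u,v,z):
    E=np.array(d['extrinsics']); R=E[:3,:3]; c=-R.T@E[:3,3]
    r=R.T@np.array([(u-d['cx'])/d['fx'],-(v-d['cy'])/d['fy'],-1])
    t=(z-c[2])/r[2]; return c+t*r
def proj(d,p):
    E=np.array(d['extrinsics']); q=E[:3,:3]@np.array(p)+E[:3,3]
    return d['cx']+d['fx']*q[0]/-q[2], d['cy']+d['fy']*(-q[1])/-q[2]
E
python3 - <<'E'
from h import *
for n in ['scene','top','wrist']:
    s,d=snap(n,n+'0'); print(n,{k:np.round(v,3).tolist() for k,v in d.items() if k!='frame'})
print(s, arm.tip_reach)
E
```

```text
total 12
drwxr-xr-x  3 agent agent 4096 Dec  6 18:53 .
drwxr-xr-x 23 root  root  4096 Dec  6 18:53 ..
drwxr-xr-x  2 agent agent 4096 Dec  6 18:53 pics
scene {'fx': 379.461, 'fy': 379.461, 'cx': 273.348, 'cy': 207.079, 'extrinsics': [[-0.616, 0.788, 0.001, 0.334], [-0.654, -0.511, 0.558, 0.385], [0.44, 0.343, 0.83, -1.057], [0.0, 0.0, 0.0, 1.0]]}
top {'fx': 505.722, 'fy': 505.722, 'cx': 281.147, 'cy': 206.748, 'extrinsics': [[0.027, -0.999, -0.03, 0.074], [0.993, 0.023, 0.112, -0.609], [-0.111, -0.033, 0.993, -1.185], [0.0, 0.0, 0.0, 1.0]]}
wrist {'fx': 325.192, 'fy': 325.192, 'cx': 274.578, 'cy': 205.06, 'tool_from_camera': [[-0.0, 0.961, 0.276, 0.071], [1.0, 0.0, 0.0, 0.0], [0.0, 0.276, -0.961, -0.127], [0.0, 0.0, 0.0, 1.0]]}
{'time': 0.1, 'q': array([-1.36210365e+00,  1.58991984e-01,  1.59809125e+00,  1.42502032e-05,
        1.38620616e+00, -2.10123803e-01]), 'qd': array([ 0.0007857 , -0.00272049, -0.00315492,  0.00025879,  0.00072085,
       -0.00141876]), 'effort': array([ 6.52370618e-04, -3.96993577e+01, -3.32335782e+01, -1.32829741e-04,
        4.25585327e-03, -6.98944348e-06]), 'position': array([ 0.23370542, -0.52480929,  0.24741953]), 'ee_rot': array([-8.48361290e-04,  9.78154023e-01,  2.07879745e-01,  7.61000248e-06]), 'ft_force': array([-0.46857795, -0.18882629,  0.2708941 ]), 'wrist_torque': array([ 0.00054415, -0.03916735,  0.02450052]), 'grip_width': 1.000019288014244} 0.017
```

View pics/top0.png

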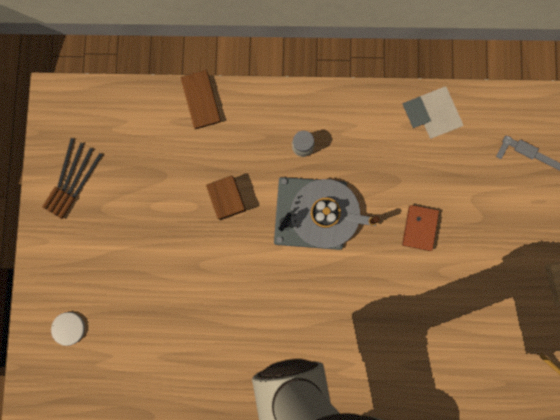

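View pics/scene0.png

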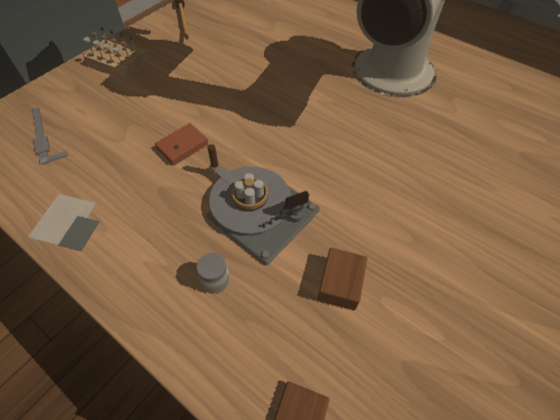

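```bash
python3 - <<'E'
from h import *
for n,(a,b,c,e) in {'top0':(160,270,260,450),'scene0':(130,270,140,330)}.items():
    s,d=load(n); im=d['frame'][a:b,c:e,::-1]
    cv2.imwrite(f'pics/{n}z.png',cv2.resize(im,None,fx=4,fy=4,interpolation=cv2.INTER_CUBIC))
E
```

```text
(no output)
```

View pics/top0z.png

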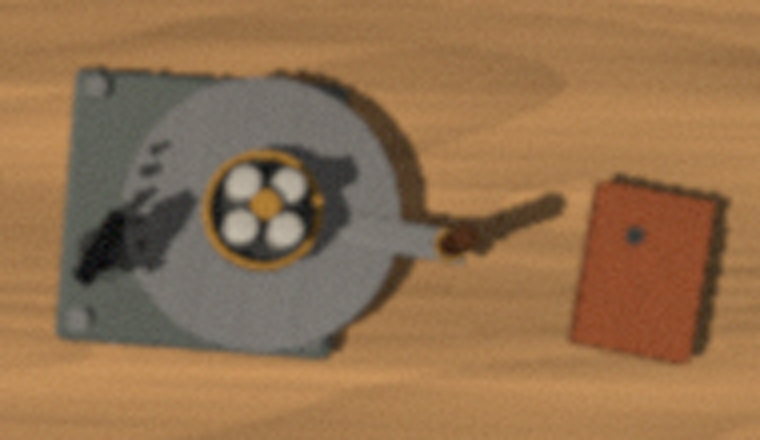

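View pics/scene0z.png

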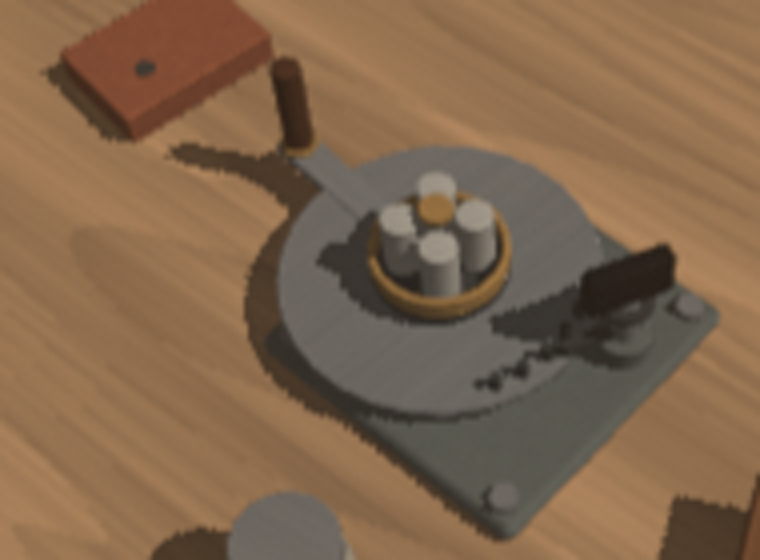

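```bash
cat >> h.py <<'E'
def tz(u,v): return 260+(u)/4,160+(v)/4
def sz(u,v): return 140+u/4,130+v/4
def tri(obs):
    A=[];b=[]
    for d,(u,v) in obs:
        E=np.array(d['extrinsics']);R=E[:3,:3];c=-R.T@E[:3,3]
        r=R.T@np.array([(u-d['cx'])/d['fx'],-(v-d['cy'])/d['fy'],-1]);r/=np.linalg.norm(r)
        P=np.eye(3)-np.outer(r,r);A.append(P);b.append(P@c)
    x,res,_,_=np.linalg.lstsq(np.vstack(A),np.hstack(b),rcond=None);return x,np.sqrt(res)
E
python3 - <<'E'
from h import *
_,t=load('top0');_,s=load('scene0')
def p(n,a,b,z):
    print(n,np.round(tri([(t,tz(*a)),(s,sz(*b))])[0],3),tri([(t,tz(*a)),(s,sz(*b))])[1], 'top@z',np.round(ray_plane(t,*tz(*a),z)[:2],3),'scene@z',np.round(ray_plane(s,*sz(*b),z)[:2],3))
p('brass',(265,203),(436,208),.08)
p('handle top',(472,232),(287,64),.09)
p('handle base',(446,243),(297,147),.03)
p('knob near end',(118,216),(592,292),.086)
p('knob far end',(82,275),(668,256),.086)
for n,q in dict(c1=(78,70),c2=(60,338),c3=(328,355)).items(): print(n,ray_plane(t,*tz(*q),.014))
for n,q in dict(c1=(510,537),c2=(716,315)).items(): print(n,ray_plane(s,*sz(*q),.014))
E
```

```text
brass [ 0.595 -0.018  0.078] [0.00070582] top@z [ 0.595 -0.017] scene@z [ 0.596 -0.017]
handle top [ 0.579 -0.133  0.089] [0.00285794] top@z [ 0.58  -0.135] scene@z [ 0.578 -0.131]
handle base [ 0.58  -0.131  0.027] [0.0025925] top@z [ 0.579 -0.129] scene@z [ 0.583 -0.13 ]
knob near end [0.586 0.068 0.073] [0.00085808] top@z [0.585 0.068] scene@z [0.593 0.074]
knob far end [0.551 0.088 0.08 ] [0.0001276] top@z [0.55  0.088] scene@z [0.555 0.09 ]
c1 [0.68176647 0.095816   0.014     ]
c2 [0.51625016 0.10230436 0.014     ]
c3 [ 0.51012861 -0.06048429  0.014     ]
c1 [0.68665565 0.09922979 0.014     ]
c2 [0.52400963 0.10494344 0.014     ]
```

apply_moves(rotation=[[0,0,-9],[0,0,-9],[0,0,-9],[0,0,-9],[0,0,-9],[0,0,-9],[0,0,-9],[0,0,-9],[0,0,-9],[0,0,-9],[0,0,-9],[0,0,-9],[0,0,-9],[0,0,-9],[0,0,-9],[0,0,-9]], translation=[[8.325,15.075,-1],[8.325,15.075,-1],[8.325,15.075,-1],[8.325,15.075,-1],[8.325,15.075,-1],[8.325,15.075,-1],[8.325,15.075,-1],[8.325,15.075,-1],[8.325,15.075,-1],[8.325,15.075,-1],[8.325,15.075,-1],[8.325,15.075,-1],[8.325,15.075,-1],[8.325,15.075,-1],[8.325,15.075,-1],[8.325,15.075,-1]], claw=[50,50,50,50,50,50,50,50,50,50,50,50,50,50,50,50])

```text
time: 2.15
position: [0.5667, 0.0767, 0.2085]
ee_rot: [-0.0, 0.966, -0.26, 0.0]
ft_force: [-0.0, -0.3, -0.6]
grip_width: 0.5
```

```bash
python3 - <<'E'
from h import *
s,d=snap('wrist','wrist1'); print(s)
snap('top','top1')
cv2.imwrite('pics/wrist1z.png',cv2.resize(d['frame'][:,:,::-1],None,fx=1.4,fy=1.4))
E
```

```text
{'time': 2.15, 'q': array([-7.66132682e-02,  1.82503367e-01,  1.65001900e+00, -4.79294927e-05,
        1.30882135e+00,  2.01937052e+00]), 'qd': array([ 0.00812601,  0.00243885, -0.00163133,  0.00237417, -0.00111535,
        0.00041872]), 'effort': array([-9.17234109e-03, -3.97173822e+01, -3.23086953e+01, -1.95119726e-03,
        1.13275528e-03, -2.28220670e-03]), 'position': array([0.56666282, 0.07674032, 0.20850612]), 'ee_rot': array([-2.67117852e-07,  9.65721533e-01, -2.59580247e-01,  1.26603966e-04]), 'ft_force': array([-0.00927183, -0.25866237, -0.55964987]), 'wrist_torque': array([ 0.012231  ,  0.01974055, -0.02714648]), 'grip_width': 0.5000322385708141}
```

View pics/wrist1z.png

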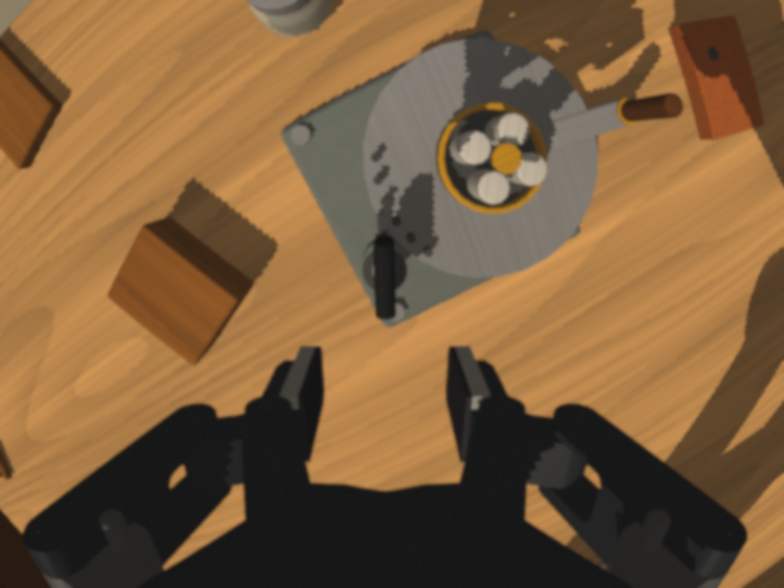

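```bash
cat >> h.py <<'E'
from scipy.spatial.transform import Rotation as Ro
def wray(s,d,u,v,z):
    x=(u-d['cx'])/d['fx'];y=(v-d['cy'])/d['fy'];r=np.hypot(x,y)
    dirc=np.array([np.sin(r)*x/r,-np.sin(r)*y/r,-np.cos(r)])
    T=np.array(d['tool_from_camera']);q=s['ee_rot'];R=Ro.from_quat([q[1],q[2],q[3],q[0]]).as_matrix()
    c=R@T[:3,3]+s['position'];w=R@T[:3,:3]@dirc
    return c+(z-c[2])/w[2]*w
E
python3 - <<'E'
from h import *
s,d=load('wrist1')
for n,(u,v),z in [('k1',(383,240),.086),('k2',(386,314),.086),('handletop',(672,105),.09),('handlebase',(622,110),.03),('brass',(507,158),.08)]:
    print(n,wray(s,d,u/1.4,v/1.4,z))
E
```

```text
k1 [0.59012815 0.06480939 0.086     ]
k2 [0.55170247 0.08511384 0.086     ]
handletop [ 0.57925671 -0.13159521  0.09      ]
handlebase [ 0.58140086 -0.12882186  0.03      ]
brass [ 0.59572255 -0.01947591  0.08      ]
```

apply_moves(rotation=[[0,0,0],[0,0,0],[0,0,0],[0,0,0],[0,0,0],[0,0,0],[0,0,0],[0,0,0],[0,0,0],[0,0,0]], translation=[[0.04,-0.02,-1],[0.04,-0.02,-2],[0.04,-0.02,-2.7],[0.04,-0.02,-3.1],[0.04,-0.02,-3.3],[0.04,-0.02,-3.3],[0.04,-0.02,-3.3],[0.04,-0.02,-3.3],[0.04,-0.02,-3.3],[0.04,-0.02,-3.3]], claw=[50,50,50,50,50,50,0,0,0,0], squeeze=50)

```text
time: 3.5
position: [0.5688, 0.0759, 0.0777]
ee_rot: [0.001, 0.966, -0.258, 0.001]
ft_force: [-2.9, -4.4, 4.9]
grip_width: 0.131
```

```bash
python3 - <<'E'
from h import *
s,d=snap('wrist','wrist2'); print(s)
cv2.imwrite('pics/wrist2z.png',cv2.resize(d['frame'][:,:,::-1],None,fx=1.4,fy=1.4))
E
```

```text
{'time': 3.5, 'q': array([-0.07662562,  0.34684605,  1.73309682, -0.00261976,  1.06082613,
        2.01717406]), 'qd': array([ 0.00110844, -0.00119124, -0.00010936, -0.00011427, -0.0002882 ,
       -0.00031919]), 'effort': array([  1.36248149, -40.21437764, -28.04829597,   1.26929954,
        -0.80730714,   0.57530025]), 'position': array([0.56878968, 0.07592215, 0.07766908]), 'ee_rot': array([ 1.04828260e-03,  9.66167114e-01, -2.57913999e-01,  6.15006303e-04]), 'ft_force': array([-2.89225682, -4.37790973,  4.92564694]), 'wrist_torque': array([-0.59887953,  0.44873589,  0.52581598]), 'grip_width': 0.13083986717051016}
```

View pics/wrist2z.png

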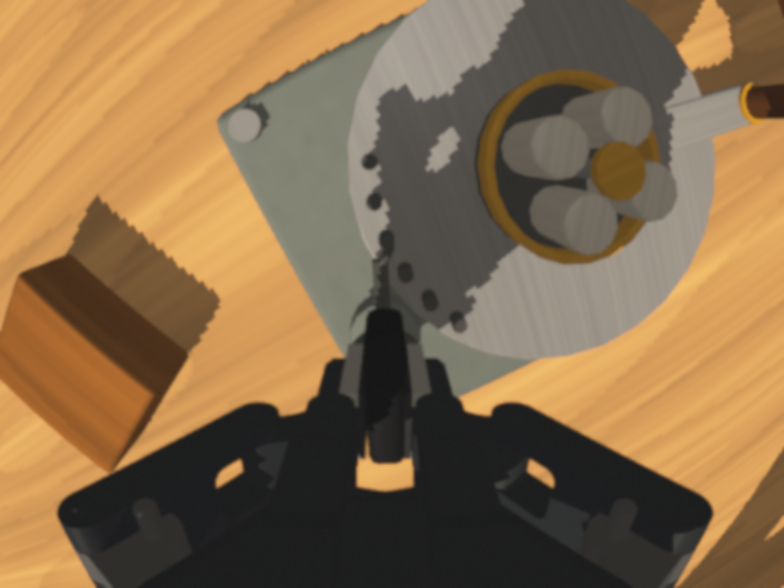

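apply_moves(rotation=[[0,0,1],[0,0,2.2],[0,0,3.4],[0,0,4.6],[0,0,5.8],[0,0,7],[0,0,8],[0,0,8.6],[0,0,9],[0,0,9]], translation=[[0,0,0],[0,0,0],[0,0,0],[0,0,0],[0,0,0],[0,0,0],[0,0,0],[0,0,0],[0,0,0],[0,0,0]], claw=[0,0,0,0,0,0,0,0,0,0])

```text
time: 4.8
position: [0.5688, 0.0765, 0.0776]
ee_rot: [0.0, 0.978, 0.207, 0.0]
ft_force: [-3.4, -2.1, 5.5]
grip_width: 0.133
```

```bash
python3 - <<'E'
from h import *
s,d=snap('wrist','wrist3'); print(s)
q=s['ee_rot'];print(np.degrees(2*np.arctan2(q[2],q[1])))
cv2.imwrite('pics/wrist3z.png',cv2.resize(d['frame'][:,:,::-1],None,fx=1.4,fy=1.4))
E
```

```text
{'time': 4.8, 'q': array([-7.65503219e-02,  3.46912633e-01,  1.73310854e+00, -5.91529212e-04,
        1.06082505e+00,  1.07670068e+00]), 'qd': array([-0.00039903,  0.00021951, -0.00164826,  0.00027084,  0.00073613,
        0.01216175]), 'effort': array([  1.36101075, -39.71334815, -27.78469026,   0.35678797,
        -0.94582446,  -0.49398568]), 'position': array([0.56880147, 0.07647565, 0.07762595]), 'ee_rot': array([3.52795498e-04, 9.78256014e-01, 2.07400494e-01, 2.85458683e-04]), 'ft_force': array([-3.38098491, -2.06823665,  5.4787939 ]), 'wrist_torque': array([-0.33969764,  0.5457722 , -0.32812999]), 'grip_width': 0.1328396074930293}
23.940118342333605
```

View pics/wrist3z.png

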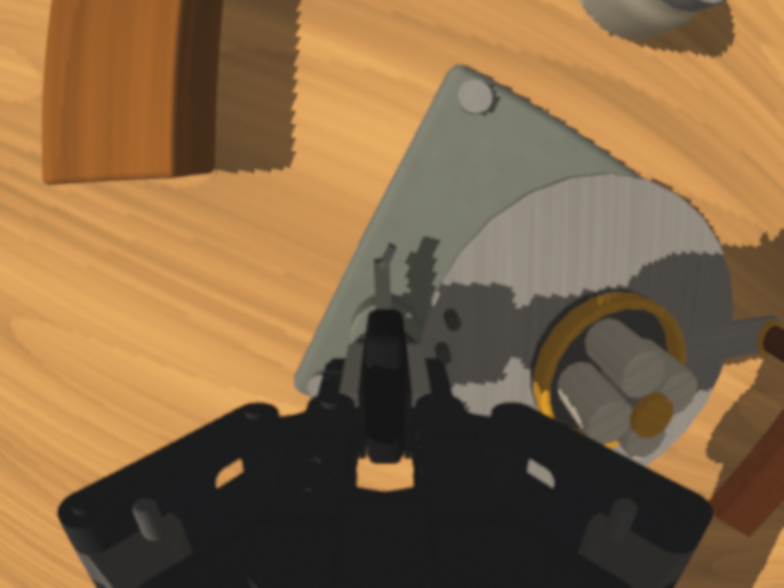

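apply_moves(rotation=[[0,0,0.3],[0,0,0.5],[0,0,0.5]], translation=[[0,0,0],[0,0,0],[0,0,0]], claw=[0,0,0])

```text
time: 5.22
position: [0.5688, 0.0765, 0.0777]
ee_rot: [0.0, 0.973, 0.232, 0.0]
ft_force: [-3.8, -1.2, 5.4]
grip_width: 0.132
```

```bash
python3 - <<'E'
from h import *
s=telemetry.sense(); print(s['wrist_torque'],s['ft_force'])
q=s['ee_rot'];print(np.degrees(2*np.arctan2(q[2],q[1])))
E
```

```text
[-0.33019416  0.63088598 -1.09508049] [-3.83776628 -1.18403901  5.42817456]
26.81521447829979
```

apply_moves(rotation=[[0,0,0.2],[0,0,0.2],[0,0,0.2],[0,0,0.2],[0,0,0.2]], translation=[[0,0,0],[0,0,0],[0,0,0],[0,0,0],[0,0,0]], claw=[0,0,0,0,0])

```text
time: 5.85
position: [0.5691, 0.0766, 0.0777]
ee_rot: [0.0, 0.97, 0.242, 0.001]
ft_force: [-2.9, -1.4, 6.1]
grip_width: 0.13
```

```bash
python3 - <<'E'
from h import *
s=telemetry.sense(); print(s['wrist_torque'],s['ft_force'])
q=s['ee_rot'];print(np.degrees(2*np.arctan2(q[2],q[1])))
for n in ['scene','top']:
    s,d=snap(n,n+'4')
    a,b,c,e={'top':(160,270,260,450),'scene':(130,270,140,330)}[n]
    cv2.imwrite(f'pics/{n}4z.png',cv2.resize(d['frame'][a:b,c:e,::-1],None,fx=4,fy=4,interpolation=cv2.INTER_CUBIC))
E
```

```text
[-0.2993315   0.40879212 -0.99729561] [-2.91231362 -1.44764774  6.10006329]
28.030908801068446
```

View pics/top4z.png

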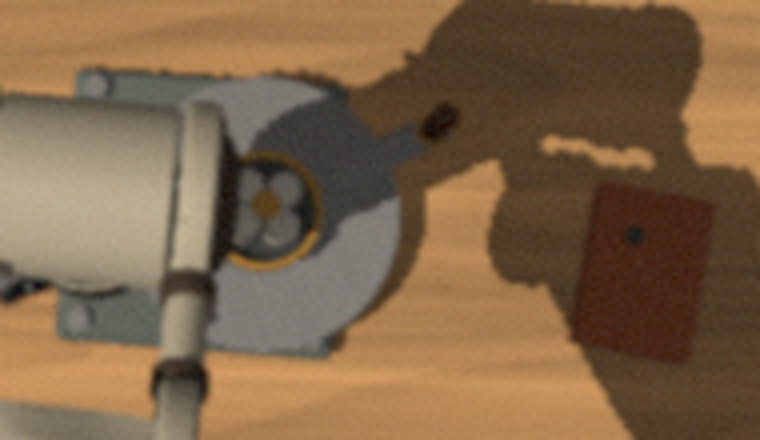

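View pics/scene4z.png

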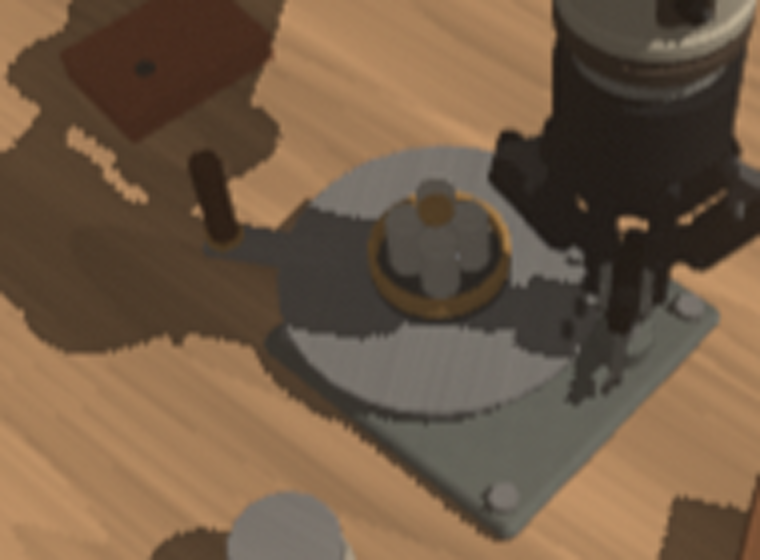

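apply_moves(rotation=[[0,0,0],[0,0,0],[0,0,0],[0,0,0]], translation=[[0,0,0],[0,0,0],[0,0,0],[0,0,0]], claw=[0,0,0,0])

```text
time: 6.45
position: [0.5691, 0.0766, 0.0777]
ee_rot: [0.0, 0.97, 0.242, 0.001]
ft_force: [-2.9, -2.3, 6.4]
grip_width: 0.128
```

```bash
python3 - <<'E'
from h import *
s,d=snap('top','top5'); _,d4=load('top4'); _,sc=load('scene4')
df=np.abs(d['frame'].astype(int)-d4['frame']).sum(2)[160:270,340:450]; print(df.max(),(df>60).sum())
for n,a,b,z in [('top',(447,113),(204,158),.09),('base',(425,131),(223,241),.03)]:
    print(n,tri([(d,tz(*a)),(sc,sz(*b))]),ray_plane(d,*tz(*a),z),ray_plane(sc,*sz(*b),z))
print(s['wrist_torque'])
E
```

```text
49 0
top (array([ 0.64824569, -0.12011552,  0.0903951 ]), array([4.24322079e-05])) [ 0.64828542 -0.1201506   0.09      ] [ 0.64807329 -0.12042927  0.09      ]
base (array([ 0.64883027, -0.11849305,  0.02427776]), array([0.00373644])) [ 0.64618852 -0.11573425  0.03      ] [ 0.65279595 -0.1170046   0.03      ]
[-0.24552088  0.40973727 -1.00135112]
```

apply_moves(rotation=[[0,0,-1.2],[0,0,-2.5],[0,0,-3.8],[0,0,-5.1],[0,0,-6.4],[0,0,-7.7],[0,0,-8.8],[0,0,-9.3],[0,0,-9.3],[0,0,-9.3],[0,0,-9.3],[0,0,-9.3],[0,0,-9.3],[0,0,-9.3]], translation=[[0,0,0],[0,0,0],[0,0,0],[0,0,0],[0,0,0],[0,0,0],[0,0,0],[0,0,0],[0,0,0],[0,0,0],[0,0,0],[0,0,0.5],[0,0,1.5],[0,0,2]], claw=[0,0,0,0,0,0,0,0,0,50,50,50,50,50])

```text
time: 8.25
position: [0.57, 0.077, 0.1603]
ee_rot: [-0.0, 0.971, -0.238, 0.003]
ft_force: [1.2, -0.3, -0.5]
grip_width: 0.499
```

```bash
python3 - <<'E'
from h import *
s,d=snap('wrist','wrist6'); print(s['ee_rot'],s['position'],s['q'],s['ft_force'])
q=s['ee_rot'];print(np.degrees(2*np.arctan2(q[2],q[1])))
cv2.imwrite('pics/wrist6z.png',cv2.resize(d['frame'][:,:,::-1],None,fx=1.4,fy=1.4))
E
```

```text
[-4.86658897e-04  9.71153340e-01 -2.38441947e-01  2.52815362e-03] [0.57004115 0.07698363 0.16034823] [-7.58126530e-02  2.36869194e-01  1.68686948e+00  1.38642876e-04
  1.21270647e+00  1.97645946e+00] [ 1.21916646 -0.30841552 -0.53403111]
-27.589295381319243
```

View pics/wrist6z.png

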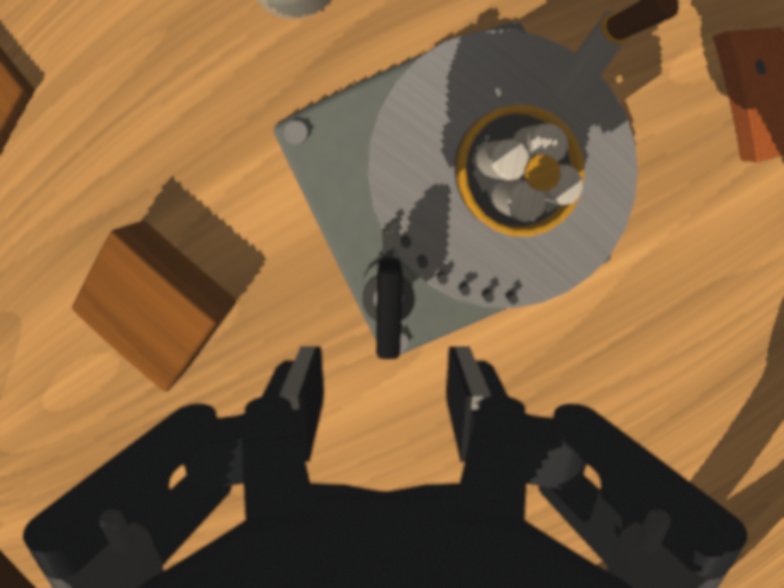

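apply_moves(rotation=[[0,0,1.7],[0,0,3.4],[0,0,5.1],[0,0,6.8],[0,0,8.5],[0,0,10.2],[0,0,11.9],[0,0,13.6],[0,0,15.3],[0,0,17],[0,0,18.7],[0,0,20.4],[0,0,22.1],[0,0,23.5],[0,0,24.2],[0,0,24.2],[0,0,24.2]], translation=[[0.2,-0.5,0],[0.4,-1,0],[0.6,-1.5,0],[0.8,-2,0],[1,-2.5,0],[1.2,-3,0],[1.4,-3.5,0],[1.6,-4,0],[1.8,-4.5,0],[2,-4.9,0],[2,-4.9,0],[2,-4.9,0],[2,-4.9,0],[2,-4.9,0],[2,-4.9,0],[2,-4.9,0],[2,-4.9,0]], claw=[50,50,50,50,50,50,50,50,50,50,50,50,50,50,50,50,50])

```text
time: 10.42
position: [0.6484, -0.119, 0.1565]
ee_rot: [0.0, 0.519, 0.855, 0.0]
ft_force: [0.2, 0.1, 1.0]
grip_width: 0.498
```

```bash
python3 - <<'E'
from h import *
s,d=snap('wrist','wrist7'); print(s['ee_rot'],s['position'],s['q'],s['ft_force'])
q=s['ee_rot'];print(np.degrees(2*np.arctan2(q[2],q[1])))
cv2.imwrite('pics/wrist7z.png',cv2.resize(d['frame'][:,:,::-1],None,fx=1.4,fy=1.4))
E
```

```text
[8.54391422e-05 5.18546754e-01 8.55049270e-01 4.02750674e-05] [ 0.64844264 -0.1190253   0.15651289] [-3.64440354e-01  4.48226332e-01  1.42613634e+00  5.08548797e-05
  1.26704741e+00 -8.44950945e-01] [0.22081341 0.13982628 0.95344705]
117.5303576103046
```

View pics/wrist7z.png

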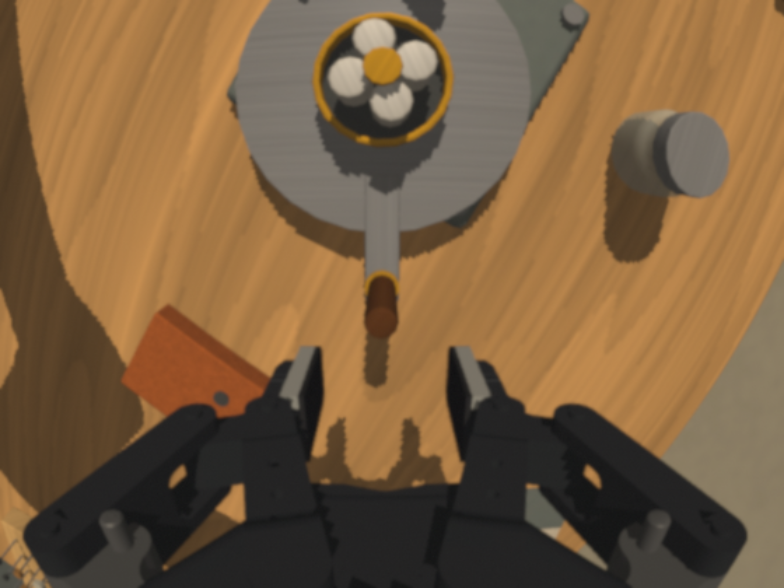

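```bash
python3 - <<'E'
from h import *
s,d=load('wrist7')
for n,(u,v),z in [('handletop',(381,321),.09),('hbase',(381,283),.03),('brass',(383,65),.08)]:
    print(n,wray(s,d,u/1.4,v/1.4,z))
E
```

```text
handletop [ 0.64835872 -0.12060465  0.09      ]
hbase [ 0.64759093 -0.11981154  0.03      ]
brass [ 0.59639694 -0.01883631  0.08      ]
```

apply_moves(rotation=[[0,0,0],[0,0,0],[0,0,0],[0,0,0],[0,0,0],[0,0,0],[0,0,0],[0,0,0],[0,0,0],[0,0,0]], translation=[[0,-0.02,-0.8],[0,-0.02,-1.5],[0,-0.02,-2],[0,-0.02,-2.2],[0,-0.02,-2.2],[0,-0.02,-2.2],[0,-0.02,-2.2],[0,-0.02,-2.2],[0,-0.02,-2.2],[0,-0.02,-2.2]], claw=[50,50,50,50,50,0,0,0,0,0], squeeze=40)

```text
time: 11.72
position: [0.6481, -0.121, 0.0699]
ee_rot: [0.0, 0.518, 0.855, -0.001]
ft_force: [-5.9, -1.8, 4.5]
grip_width: 0.173
```

```bash
cat >> h.py <<'E'
P0=np.array([0.596,-0.0185])
def st():
    s=telemetry.sense(); p=s['position'][:2]-P0; a=np.degrees(np.arctan2(p[1],p[0]))
    t=np.array([p[1],-p[0]])/np.hypot(*p)   # clockwise tangent
    rr=p/np.hypot(*p)
    q=s['ee_rot']
    print('t %.2f pos %s r %.1f ang %.2f yaw %.2f Ft %.2f Fr %.2f Fz %.2f Tz %.2f w %.3f'%(s['time'],np.round(s['position']*1e3,1),1e3*np.hypot(*p),a,np.degrees(2*np.arctan2(q[2],q[1])),s['ft_force'][:2]@t,s['ft_force'][:2]@rr,s['ft_force'][2],s['wrist_torque'][2],s['grip_width']))
E
python3 -c "
from h import *
st()"
```

```text
t 11.72 pos [ 648.1 -121.    69.9] r 115.0 ang -63.08 yaw 117.59 Ft 6.03 Fr -1.07 Fz 4.54 Tz -0.02 w 0.173
```

```bash
python3 - <<'E'
from h import *
a0=np.radians(-63.1)
f=lambda s:115*np.array([np.cos(a0-s/115),np.sin(a0-s/115)])
for s in range(0,132,2):
    d=(f(s+2)-f(s))/40; a=a0-(s+1)/115
    print(s,np.round(d,4),'tangent',np.round([np.sin(a),-np.cos(a)],2))
E
```

```text
0 [-0.0448 -0.0222] tangent [-0.9  -0.44]
2 [-0.0452 -0.0215] tangent [-0.9  -0.43]
4 [-0.0455 -0.0207] tangent [-0.91 -0.41]
6 [-0.0459 -0.0199] tangent [-0.92 -0.4 ]
8 [-0.0462 -0.0191] tangent [-0.92 -0.38]
10 [-0.0465 -0.0183] tangent [-0.93 -0.37]
12 [-0.0469 -0.0174] tangent [-0.94 -0.35]
14 [-0.0472 -0.0166] tangent [-0.94 -0.33]
16 [-0.0474 -0.0158] tangent [-0.95 -0.32]
18 [-0.0477 -0.015 ] tangent [-0.95 -0.3 ]
20 [-0.048  -0.0141] tangent [-0.96 -0.28]
22 [-0.0482 -0.0133] tangent [-0.96 -0.27]
24 [-0.0484 -0.0125] tangent [-0.97 -0.25]
26 [-0.0486 -0.0116] tangent [-0.97 -0.23]
28 [-0.0488 -0.0108] tangent [-0.98 -0.22]
30 [-0.049  -0.0099] tangent [-0.98 -0.2 ]
32 [-0.0492 -0.0091] tangent [-0.98 -0.18]
34 [-0.0493 -0.0082] tangent [-0.99 -0.16]
36 [-0.0495 -0.0074] tangent [-0.99 -0.15]
38 [-0.0496 -0.0065] tangent [-0.99 -0.13]
40 [-0.0497 -0.0056] tangent [-0.99 -0.11]
42 [-0.0498 -0.0048] tangent [-1.  -0.1]
44 [-0.0498 -0.0039] tangent [-1.   -0.08]
46 [-0.0499 -0.003 ] tangent [-1.   -0.06]
48 [-0.05   -0.0022] tangent [-1.   -0.04]
50 [-0.05   -0.0013] tangent [-1
[... 1044 characters left out ...]
 [-0.0459  0.0199] tangent [-0.92  0.4 ]
102 [-0.0455  0.0207] tangent [-0.91  0.41]
104 [-0.0452  0.0215] tangent [-0.9   0.43]
106 [-0.0448  0.0222] tangent [-0.9   0.44]
108 [-0.0444  0.023 ] tangent [-0.89  0.46]
110 [-0.044   0.0238] tangent [-0.88  0.48]
112 [-0.0436  0.0245] tangent [-0.87  0.49]
114 [-0.0431  0.0253] tangent [-0.86  0.51]
116 [-0.0427  0.026 ] tangent [-0.85  0.52]
118 [-0.0422  0.0268] tangent [-0.84  0.54]
120 [-0.0417  0.0275] tangent [-0.83  0.55]
122 [-0.0413  0.0282] tangent [-0.83  0.56]
124 [-0.0408  0.0289] tangent [-0.82  0.58]
126 [-0.0403  0.0297] tangent [-0.81  0.59]
128 [-0.0397  0.0303] tangent [-0.79  0.61]
130 [-0.0392  0.031 ] tangent [-0.78  0.62]
```

apply_moves(rotation=[[0,0,-0.166],[0,0,-0.332],[0,0,-0.332]], translation=[[-0.045,-0.022,0],[-0.09,-0.044,0],[-0.09,-0.044,0]], claw=[0,0,0])

```text
time: 12.1
position: [0.6459, -0.1221, 0.0699]
ee_rot: [0.002, 0.533, 0.846, 0.0]
ft_force: [-0.2, -0.7, 5.9]
grip_width: 0.178
```

```bash
python3 -c "
from h import *
st()"
```

```text
t 12.10 pos [ 645.9 -122.1   69.9] r 115.0 ang -64.25 yaw 115.57 Ft 0.51 Fr 0.56 Fz 5.90 Tz 0.18 w 0.178
```

apply_moves(rotation=[[0,0,-0.166],[0,0,-0.332],[0,0,-0.332]], translation=[[-0.046,-0.02,0],[-0.091,-0.041,0],[-0.091,-0.041,0]], claw=[0,0,0])

```text
time: 12.48
position: [0.6424, -0.1237, 0.0699]
ee_rot: [0.002, 0.548, 0.837, 0.0]
ft_force: [1.0, -0.1, 6.1]
grip_width: 0.175
```

```bash
python3 -c "
from h import *
st()"
```

```text
t 12.47 pos [ 642.4 -123.7   69.9] r 115.0 ang -66.21 yaw 113.59 Ft -0.86 Fr 0.53 Fz 6.06 Tz 0.13 w 0.175
```

apply_moves(rotation=[[0,0,-0.166],[0,0,-0.332],[0,0,-0.332]], translation=[[-0.046,-0.019,0],[-0.093,-0.037,0],[-0.093,-0.037,0]], claw=[0,0,0])

```text
time: 12.85
position: [0.6387, -0.1253, 0.0699]
ee_rot: [0.002, 0.562, 0.827, 0.0]
ft_force: [1.2, -1.0, 4.6]
grip_width: 0.175
```

```bash
python3 -c "
from h import *
st()"
```

```text
t 12.85 pos [ 638.7 -125.3   69.9] r 115.0 ang -68.21 yaw 111.59 Ft -0.77 Fr 1.41 Fz 4.55 Tz 0.15 w 0.175
```

apply_moves(rotation=[[0,0,-0.166],[0,0,-0.166]], translation=[[-0.047,-0.0175,0],[-0.047,-0.0175,0]], claw=[0,0])

```text
time: 13.1
position: [0.6369, -0.1261, 0.0699]
ee_rot: [0.002, 0.569, 0.822, 0.0]
ft_force: [0.0, -0.5, 5.2]
grip_width: 0.175
```

```bash
python3 -c "
from h import *
st()"
```

```text
t 13.10 pos [ 636.9 -126.1   69.9] r 115.1 ang -69.21 yaw 110.59 Ft 0.14 Fr 0.46 Fz 5.23 Tz 0.13 w 0.175
```

apply_moves(rotation=[[0,0,-0.166],[0,0,-0.166]], translation=[[-0.047,-0.0165,0],[-0.047,-0.0165,0]], claw=[0,0])

```text
time: 13.35
position: [0.6356, -0.1266, 0.0699]
ee_rot: [0.002, 0.577, 0.817, 0.001]
ft_force: [5.4, -0.4, 5.0]
grip_width: 0.181
```

```bash
python3 -c "
from h import *
st()"
```

```text
t 13.35 pos [ 635.6 -126.6   69.9] r 115.1 ang -69.87 yaw 109.59 Ft -4.92 Fr 2.19 Fz 4.98 Tz 0.19 w 0.181
```

apply_moves(rotation=[[0,0,-0.166],[0,0,-0.166]], translation=[[-0.0475,-0.016,0],[-0.0475,-0.016,0]], claw=[0,0])

```text
time: 13.6
position: [0.6338, -0.1272, 0.0698]
ee_rot: [0.003, 0.584, 0.812, 0.001]
ft_force: [5.8, -0.2, 5.2]
grip_width: 0.18
```

```bash
python3 -c "
from h import *
st()"
```

```text
t 13.60 pos [ 633.8 -127.2   69.8] r 115.1 ang -70.82 yaw 108.60 Ft -5.39 Fr 2.11 Fz 5.23 Tz 0.24 w 0.180
```

apply_moves(rotation=[[0,0,-0.166],[0,0,-0.166]], translation=[[-0.048,-0.015,0],[-0.048,-0.015,0]], claw=[0,0])

```text
time: 13.85
position: [0.6319, -0.1279, 0.0699]
ee_rot: [0.003, 0.591, 0.807, 0.001]
ft_force: [5.2, -1.1, 5.7]
grip_width: 0.172
```

```bash
python3 -c "
from h import *
st()"
```

```text
t 13.85 pos [ 631.9 -127.9   69.9] r 115.1 ang -71.85 yaw 107.61 Ft -4.61 Fr 2.63 Fz 5.70 Tz 0.25 w 0.172
```

apply_moves(rotation=[[0,0,-0.166],[0,0,-0.166]], translation=[[-0.048,-0.014,0],[-0.048,-0.014,0]], claw=[0,0])

```text
time: 14.1
position: [0.6295, -0.1286, 0.0699]
ee_rot: [0.002, 0.598, 0.802, 0.001]
ft_force: [4.1, -2.2, 6.2]
grip_width: 0.173
```

```bash
python3 -c "
from h import *
st()"
```

```text
t 14.10 pos [ 629.5 -128.6   69.9] r 115.1 ang -73.06 yaw 106.61 Ft -3.27 Fr 3.33 Fz 6.24 Tz 0.23 w 0.173
```

apply_moves(rotation=[[0,0,-0.166],[0,0,-0.166]], translation=[[-0.048,-0.013,0],[-0.048,-0.013,0]], claw=[0,0])

```text
time: 14.35
position: [0.6274, -0.1293, 0.0699]
ee_rot: [0.002, 0.605, 0.797, 0.0]
ft_force: [2.8, -1.6, 6.2]
grip_width: 0.175
```

```bash
python3 -c "
from h import *
st()"
```

```text
t 14.35 pos [ 627.4 -129.3   69.9] r 115.1 ang -74.18 yaw 105.60 Ft -2.23 Fr 2.34 Fz 6.21 Tz 0.07 w 0.175
```

apply_moves(rotation=[[0,0,-0.166],[0,0,-0.166]], translation=[[-0.0485,-0.0125,0],[-0.0485,-0.0125,0]], claw=[0,0])

```text
time: 14.6
position: [0.6247, -0.13, 0.0699]
ee_rot: [0.001, 0.612, 0.791, -0.0]
ft_force: [-2.2, -2.2, 10.2]
grip_width: 0.176
```

```bash
python3 -c "
from h import *
st()"
```

```text
t 14.60 pos [ 624.7 -130.    69.9] r 115.2 ang -75.59 yaw 104.60 Ft 2.68 Fr 1.59 Fz 10.16 Tz -0.01 w 0.176
```

apply_moves(rotation=[[0,0,-0.166],[0,0,-0.166]], translation=[[-0.0485,-0.0115,0],[-0.0485,-0.0115,0]], claw=[0,0])

```text
time: 14.85
position: [0.6231, -0.1304, 0.0699]
ee_rot: [0.002, 0.618, 0.786, 0.0]
ft_force: [1.4, -2.7, 6.8]
grip_width: 0.172
```

```bash
python3 -c "
from h import *
st()"
```

```text
t 14.85 pos [ 623.1 -130.4   69.9] r 115.2 ang -76.37 yaw 103.60 Ft -0.77 Fr 2.93 Fz 6.80 Tz 0.05 w 0.172
```

apply_moves(rotation=[[0,0,-0.166],[0,0,-0.166]], translation=[[-0.049,-0.011,0],[-0.049,-0.011,0]], claw=[0,0])

```text
time: 15.1
position: [0.6213, -0.1309, 0.0699]
ee_rot: [0.002, 0.625, 0.78, 0.0]
ft_force: [1.6, -0.9, 7.7]
grip_width: 0.174
```

```bash
python3 -c "
from h import *
st()"
```

```text
t 15.10 pos [ 621.3 -130.9   69.9] r 115.2 ang -77.32 yaw 102.61 Ft -1.36 Fr 1.23 Fz 7.70 Tz 0.16 w 0.174
```

apply_moves(rotation=[[0,0,-0.166],[0,0,-0.166]], translation=[[-0.049,-0.01,0],[-0.049,-0.01,0]], claw=[0,0])

```text
time: 15.35
position: [0.6193, -0.1313, 0.0699]
ee_rot: [0.002, 0.632, 0.775, 0.0]
ft_force: [0.9, -2.3, 7.0]
grip_width: 0.176
```

```bash
python3 -c "
from h import *
st()"
```

```text
t 15.35 pos [ 619.3 -131.3   69.9] r 115.2 ang -78.31 yaw 101.60 Ft -0.37 Fr 2.43 Fz 6.98 Tz 0.12 w 0.176
```

apply_moves(rotation=[[0,0,-0.166],[0,0,-0.166]], translation=[[-0.049,-0.009,0],[-0.049,-0.009,0]], claw=[0,0])

```text
time: 15.6
position: [0.6174, -0.1317, 0.0699]
ee_rot: [0.002, 0.639, 0.769, 0.0]
ft_force: [2.2, -2.7, 6.2]
grip_width: 0.176
```

```bash
python3 -c "
from h import *
st()"
```

```text
t 15.60 pos [ 617.4 -131.7   69.9] r 115.2 ang -79.29 yaw 100.61 Ft -1.68 Fr 3.11 Fz 6.17 Tz 0.09 w 0.176
```

apply_moves(rotation=[[0,0,-0.166],[0,0,-0.166]], translation=[[-0.0495,-0.008,0],[-0.0495,-0.008,0]], claw=[0,0])

```text
time: 15.85
position: [0.6154, -0.1321, 0.0699]
ee_rot: [0.002, 0.645, 0.764, 0.0]
ft_force: [1.2, -3.1, 7.5]
grip_width: 0.175
```

```bash
python3 -c "
from h import *
st()"
```

```text
t 15.85 pos [ 615.4 -132.1   69.9] r 115.2 ang -80.30 yaw 99.61 Ft -0.68 Fr 3.30 Fz 7.46 Tz 0.07 w 0.175
```

apply_moves(rotation=[[0,0,-0.166],[0,0,-0.166]], translation=[[-0.0495,-0.0075,0],[-0.0495,-0.0075,0]], claw=[0,0])

```text
time: 16.1
position: [0.6139, -0.1323, 0.0698]
ee_rot: [0.002, 0.652, 0.758, 0.001]
ft_force: [3.8, -1.9, 5.5]
grip_width: 0.175
```

```bash
python3 -c "
from h import *
st()"
```

```text
t 16.10 pos [ 613.9 -132.3   69.8] r 115.2 ang -81.07 yaw 98.62 Ft -3.43 Fr 2.49 Fz 5.52 Tz 0.19 w 0.175
```

apply_moves(rotation=[[0,0,-0.166],[0,0,-0.166]], translation=[[-0.0495,-0.0065,0],[-0.0495,-0.0065,0]], claw=[0,0])

```text
time: 16.35
position: [0.6124, -0.1326, 0.0699]
ee_rot: [0.003, 0.658, 0.753, 0.001]
ft_force: [5.3, -2.8, 4.2]
grip_width: 0.177
```

```bash
python3 -c "
from h import *
st()"
```

```text
t 16.35 pos [ 612.4 -132.6   69.9] r 115.3 ang -81.82 yaw 97.64 Ft -4.84 Fr 3.49 Fz 4.18 Tz 0.23 w 0.177
```

apply_moves(rotation=[[0,0,-0.166],[0,0,-0.166]], translation=[[-0.0495,-0.0055,0],[-0.0495,-0.0055,0]], claw=[0,0])

```text
time: 16.6
position: [0.6104, -0.1328, 0.0699]
ee_rot: [0.003, 0.665, 0.747, 0.001]
ft_force: [4.9, -2.6, 4.4]
grip_width: 0.176
```

```bash
python3 -c "
from h import *
st()"
```

```text
t 16.60 pos [ 610.4 -132.8   69.9] r 115.2 ang -82.81 yaw 96.64 Ft -4.58 Fr 3.19 Fz 4.43 Tz 0.17 w 0.176
```

apply_moves(rotation=[[0,0,-0.166],[0,0,-0.166]], translation=[[-0.05,-0.005,0],[-0.05,-0.005,0]], claw=[0,0])

```text
time: 16.85
position: [0.6083, -0.1331, 0.0699]
ee_rot: [0.003, 0.671, 0.741, 0.001]
ft_force: [4.5, -2.5, 5.0]
grip_width: 0.171
```

```bash
python3 -c "
from h import *
st()"
```

```text
t 16.85 pos [ 608.3 -133.1   69.9] r 115.3 ang -83.88 yaw 95.64 Ft -4.25 Fr 2.96 Fz 4.95 Tz 0.19 w 0.171
```

apply_moves(rotation=[[0,0,-0.166],[0,0,-0.166]], translation=[[-0.05,-0.004,0],[-0.05,-0.004,0]], claw=[0,0])

```text
time: 17.1
position: [0.6058, -0.1334, 0.0699]
ee_rot: [0.002, 0.678, 0.735, 0.0]
ft_force: [2.9, -3.0, 6.6]
grip_width: 0.175
```

```bash
python3 -c "
from h import *
st()"
```

```text
t 17.10 pos [ 605.8 -133.4   69.9] r 115.3 ang -85.15 yaw 94.64 Ft -2.63 Fr 3.22 Fz 6.63 Tz 0.09 w 0.175
```

apply_moves(rotation=[[0,0,-0.166],[0,0,-0.166]], translation=[[-0.05,-0.003,0],[-0.05,-0.003,0]], claw=[0,0])

```text
time: 17.35
position: [0.6031, -0.1336, 0.0698]
ee_rot: [0.002, 0.684, 0.729, -0.0]
ft_force: [-0.6, -2.7, 9.7]
grip_width: 0.176
```

```bash
python3 -c "
from h import *
st()"
```

```text
t 17.35 pos [ 603.1 -133.6   69.8] r 115.3 ang -86.47 yaw 93.64 Ft 0.79 Fr 2.70 Fz 9.69 Tz 0.01 w 0.176
```

apply_moves(rotation=[[0,0,-0.166],[0,0,-0.166]], translation=[[-0.05,-0.002,0],[-0.05,-0.002,0]], claw=[0,0])

```text
time: 17.6
position: [0.6012, -0.1337, 0.0698]
ee_rot: [0.002, 0.691, 0.723, -0.0]
ft_force: [0.3, -3.1, 8.2]
grip_width: 0.174
```

```bash
python3 -c "
from h import *
st()"
```

```text
t 17.60 pos [ 601.2 -133.7   69.8] r 115.3 ang -87.42 yaw 92.64 Ft -0.13 Fr 3.11 Fz 8.23 Tz 0.03 w 0.174
```

apply_moves(rotation=[[0,0,-0.166],[0,0,-0.166]], translation=[[-0.05,-0.001,0],[-0.05,-0.001,0]], claw=[0,0])

```text
time: 17.85
position: [0.5995, -0.1337, 0.0698]
ee_rot: [0.002, 0.697, 0.717, 0.0]
ft_force: [1.2, -3.8, 7.5]
grip_width: 0.17
```

```bash
python3 -c "
from h import *
st()"
```

```text
t 17.85 pos [ 599.5 -133.7   69.8] r 115.3 ang -88.28 yaw 91.64 Ft -1.05 Fr 3.86 Fz 7.49 Tz 0.08 w 0.170
```

apply_moves(rotation=[[0,0,-0.166],[0,0,-0.166]], translation=[[-0.05,0,0],[-0.05,0,0]], claw=[0,0])

```text
time: 18.1
position: [0.5975, -0.1338, 0.0698]
ee_rot: [0.002, 0.703, 0.711, 0.0]
ft_force: [1.7, -4.0, 6.7]
grip_width: 0.177
```

```bash
python3 -c "
from h import *
st()"
```

```text
t 18.10 pos [ 597.5 -133.8   69.8] r 115.3 ang -89.26 yaw 90.65 Ft -1.60 Fr 4.03 Fz 6.66 Tz 0.07 w 0.177
```

apply_moves(rotation=[[0,0,-0.166],[0,0,-0.166]], translation=[[-0.05,0.001,0],[-0.05,0.001,0]], claw=[0,0])

```text
time: 18.35
position: [0.5955, -0.1338, 0.0698]
ee_rot: [0.002, 0.709, 0.705, 0.0]
ft_force: [1.7, -3.9, 6.3]
grip_width: 0.179
```

```bash
python3 -c "
from h import *
st()"
```

```text
t 18.35 pos [ 595.5 -133.8   69.8] r 115.3 ang -90.25 yaw 89.65 Ft -1.68 Fr 3.92 Fz 6.25 Tz 0.04 w 0.179
```

apply_moves(rotation=[[0,0,-0.166],[0,0,-0.166]], translation=[[-0.05,0.002,0],[-0.05,0.002,0]], claw=[0,0])

```text
time: 18.6
position: [0.5935, -0.1338, 0.0699]
ee_rot: [0.002, 0.715, 0.699, 0.0]
ft_force: [1.7, -3.8, 6.2]
grip_width: 0.169
```

```bash
python3 -c "
from h import *
st()"
```

```text
t 18.60 pos [ 593.5 -133.8   69.9] r 115.4 ang -91.25 yaw 88.65 Ft -1.82 Fr 3.75 Fz 6.23 Tz 0.04 w 0.169
```

apply_moves(rotation=[[0,0,-0.166],[0,0,-0.166]], translation=[[-0.05,0.002,0],[-0.05,0.002,0]], claw=[0,0])

```text
time: 18.85
position: [0.5916, -0.1338, 0.0698]
ee_rot: [0.002, 0.721, 0.693, 0.0]
ft_force: [2.7, -4.8, 6.6]
grip_width: 0.172
```

```bash
python3 -c "
from h import *
st()"
```

```text
t 18.85 pos [ 591.6 -133.8   69.8] r 115.4 ang -92.19 yaw 87.66 Ft -2.92 Fr 4.68 Fz 6.65 Tz 0.04 w 0.172
```

apply_moves(rotation=[[0,0,-0.166],[0,0,-0.166]], translation=[[-0.05,0.003,0],[-0.05,0.003,0]], claw=[0,0])

```text
time: 19.1
position: [0.5905, -0.1337, 0.0699]
ee_rot: [0.003, 0.727, 0.686, 0.001]
ft_force: [6.7, -4.6, 3.4]
grip_width: 0.177
```

```bash
python3 -c "
from h import *
st()"
```

```text
t 19.10 pos [ 590.5 -133.7   69.9] r 115.3 ang -92.73 yaw 86.67 Ft -6.89 Fr 4.26 Fz 3.42 Tz 0.22 w 0.177
```

apply_moves(rotation=[[0,0,-0.166],[0,0,-0.166]], translation=[[-0.05,0.004,0],[-0.05,0.004,0]], claw=[0,0])

```text
time: 19.35
position: [0.5886, -0.1336, 0.0699]
ee_rot: [0.003, 0.733, 0.68, 0.001]
ft_force: [5.0, -4.4, 3.4]
grip_width: 0.178
```

```bash
python3 -c "
from h import *
st()"
```

```text
t 19.35 pos [ 588.6 -133.6   69.9] r 115.4 ang -93.70 yaw 85.68 Ft -5.32 Fr 4.09 Fz 3.37 Tz 0.19 w 0.178
```

apply_moves(rotation=[[0,0,-0.166],[0,0,-0.166]], translation=[[-0.05,0.005,0],[-0.05,0.005,0]], claw=[0,0])

```text
time: 19.6
position: [0.5863, -0.1335, 0.0699]
ee_rot: [0.003, 0.739, 0.674, 0.001]
ft_force: [3.6, -5.1, 4.5]
grip_width: 0.177
```

```bash
python3 -c "
from h import *
st()"
```

```text
t 19.60 pos [ 586.3 -133.5   69.9] r 115.4 ang -94.83 yaw 84.69 Ft -3.97 Fr 4.76 Fz 4.46 Tz 0.17 w 0.177
```

apply_moves(rotation=[[0,0,-0.166],[0,0,-0.166]], translation=[[-0.05,0.006,0],[-0.05,0.006,0]], claw=[0,0])

```text
time: 19.85
position: [0.5838, -0.1332, 0.0698]
ee_rot: [0.003, 0.745, 0.667, 0.0]
ft_force: [1.8, -5.0, 5.8]
grip_width: 0.174
```

```bash
python3 -c "
from h import *
st()"
```

```text
t 19.85 pos [ 583.8 -133.2   69.8] r 115.4 ang -96.08 yaw 83.68 Ft -2.36 Fr 4.78 Fz 5.80 Tz 0.09 w 0.174
```

apply_moves(rotation=[[0,0,-0.166],[0,0,-0.166]], translation=[[-0.05,0.01,0],[-0.05,0.01,0]], claw=[0,0])

```text
time: 20.1
position: [0.5818, -0.133, 0.0699]
ee_rot: [0.003, 0.751, 0.661, 0.0]
ft_force: [2.1, -6.0, 5.3]
grip_width: 0.175
```

```bash
python3 -c "
from h import *
st()"
```

```text
t 20.10 pos [ 581.8 -133.    69.9] r 115.4 ang -97.09 yaw 82.68 Ft -2.82 Fr 5.68 Fz 5.30 Tz 0.13 w 0.175
```

apply_moves(rotation=[[0,0,-0.166],[0,0,-0.166]], translation=[[-0.0495,0.01,0],[-0.0495,0.01,0]], claw=[0,0])

```text
time: 20.35
position: [0.579, -0.1327, 0.0699]
ee_rot: [0.002, 0.757, 0.654, -0.001]
ft_force: [-1.8, -5.7, 8.7]
grip_width: 0.177
```

```bash
python3 -c "
from h import *
st()"
```

```text
t 20.35 pos [ 579.  -132.7   69.9] r 115.4 ang -98.47 yaw 81.68 Ft 0.94 Fr 5.95 Fz 8.70 Tz -0.01 w 0.177
```

apply_moves(rotation=[[0,0,-0.166],[0,0,-0.166]], translation=[[-0.0495,0.01,0],[-0.0495,0.01,0]], claw=[0,0])

```text
time: 20.6
position: [0.5774, -0.1324, 0.0699]
ee_rot: [0.002, 0.762, 0.647, -0.0]
ft_force: [0.3, -6.5, 6.0]
grip_width: 0.176
```

```bash
python3 -c "
from h import *
st()"
```

```text
t 20.60 pos [ 577.4 -132.4   69.9] r 115.4 ang -99.26 yaw 80.69 Ft -1.29 Fr 6.34 Fz 6.02 Tz 0.02 w 0.176
```

apply_moves(rotation=[[0,0,-0.166],[0,0,-0.166]], translation=[[-0.049,0.01,0],[-0.049,0.01,0]], claw=[0,0])

```text
time: 20.85
position: [0.5755, -0.1321, 0.0698]
ee_rot: [0.002, 0.768, 0.641, -0.0]
ft_force: [0.6, -6.4, 7.0]
grip_width: 0.176
```

```bash
python3 -c "
from h import *
st()"
```

```text
t 20.85 pos [ 575.5 -132.1   69.8] r 115.4 ang -100.25 yaw 79.69 Ft -1.73 Fr 6.17 Fz 6.96 Tz 0.01 w 0.176
```

apply_moves(rotation=[[0,0,-0.166],[0,0,-0.166]], translation=[[-0.05,0.005,0],[-0.05,0.005,0]], claw=[0,0])

```text
time: 21.1
position: [0.5735, -0.1317, 0.0699]
ee_rot: [0.002, 0.773, 0.634, -0.0]
ft_force: [1.6, -6.2, 8.1]
grip_width: 0.175
```

```bash
python3 -c "
from h import *
st()"
```

```text
t 21.10 pos [ 573.5 -131.7   69.9] r 115.4 ang -101.23 yaw 78.69 Ft -2.79 Fr 5.80 Fz 8.06 Tz 0.01 w 0.175
```

apply_moves(rotation=[[0,0,-0.166],[0,0,-0.166]], translation=[[-0.05,0.005,0],[-0.05,0.005,0]], claw=[0,0])

```text
time: 21.35
position: [0.5715, -0.1313, 0.0698]
ee_rot: [0.002, 0.779, 0.627, 0.0]
ft_force: [0.6, -5.0, 6.8]
grip_width: 0.175
```

```bash
python3 -c "
from h import *
st()"
```

```text
t 21.35 pos [ 571.5 -131.3   69.8] r 115.4 ang -102.25 yaw 77.70 Ft -1.67 Fr 4.76 Fz 6.84 Tz 0.10 w 0.175
```

apply_moves(rotation=[[0,0,-0.166],[0,0,-0.166]], translation=[[-0.0495,0.007,0],[-0.0495,0.007,0]], claw=[0,0])

```text
time: 21.6
position: [0.5696, -0.1309, 0.0698]
ee_rot: [0.002, 0.784, 0.62, 0.0]
ft_force: [1.3, -4.8, 7.4]
grip_width: 0.173
```

```bash
python3 -c "
from h import *
st()"
```

```text
t 21.60 pos [ 569.6 -130.9   69.8] r 115.4 ang -103.24 yaw 76.70 Ft -2.40 Fr 4.34 Fz 7.36 Tz 0.02 w 0.173
```

apply_moves(rotation=[[0,0,-0.166],[0,0,-0.166]], translation=[[-0.049,0.008,0],[-0.049,0.008,0]], claw=[0,0])

```text
time: 21.85
position: [0.5682, -0.1306, 0.0699]
ee_rot: [0.003, 0.79, 0.614, 0.001]
ft_force: [3.8, -6.0, 4.9]
grip_width: 0.173
```

```bash
python3 -c "
from h import *
st()"
```

```text
t 21.85 pos [ 568.2 -130.6   69.9] r 115.5 ang -103.91 yaw 75.71 Ft -5.11 Fr 4.87 Fz 4.88 Tz 0.11 w 0.173
```

apply_moves(rotation=[[0,0,-0.166],[0,0,-0.166]], translation=[[-0.0485,0.011,0],[-0.0485,0.011,0]], claw=[0,0])

```text
time: 22.1
position: [0.5667, -0.1302, 0.0699]
ee_rot: [0.003, 0.795, 0.607, 0.001]
ft_force: [5.6, -4.5, 3.9]
grip_width: 0.176
```

```bash
python3 -c "
from h import *
st()"
```

```text
t 22.10 pos [ 566.7 -130.2   69.9] r 115.5 ang -104.67 yaw 74.72 Ft -6.57 Fr 2.91 Fz 3.87 Tz 0.19 w 0.176
```

apply_moves(rotation=[[0,0,-0.166],[0,0,-0.166]], translation=[[-0.0485,0.012,0],[-0.0485,0.012,0]], claw=[0,0])

```text
time: 22.35
position: [0.5646, -0.1296, 0.0699]
ee_rot: [0.003, 0.8, 0.6, 0.001]
ft_force: [4.6, -4.5, 4.5]
grip_width: 0.174
```

```bash
python3 -c "
from h import *
st()"
```

```text
t 22.35 pos [ 564.6 -129.6   69.9] r 115.5 ang -105.79 yaw 73.73 Ft -5.71 Fr 3.09 Fz 4.47 Tz 0.12 w 0.174
```

apply_moves(rotation=[[0,0,-0.166],[0,0,-0.166]], translation=[[-0.048,0.013,0],[-0.048,0.013,0]], claw=[0,0])

```text
time: 22.6
position: [0.5622, -0.1289, 0.0698]
ee_rot: [0.002, 0.805, 0.593, 0.001]
ft_force: [2.5, -2.9, 6.5]
grip_width: 0.174
```

```bash
python3 -c "
from h import *
st()"
```

```text
t 22.60 pos [ 562.2 -128.9   69.8] r 115.5 ang -107.00 yaw 72.73 Ft -3.24 Fr 2.07 Fz 6.52 Tz 0.09 w 0.174
```

apply_moves(rotation=[[0,0,-0.166],[0,0,-0.166]], translation=[[-0.048,0.014,0],[-0.048,0.014,0]], claw=[0,0])

```text
time: 22.85
position: [0.5599, -0.1282, 0.0698]
ee_rot: [0.002, 0.81, 0.586, 0.0]
ft_force: [0.8, -3.1, 7.6]
grip_width: 0.175
```

```bash
python3 -c "
from h import *
st()"
```

```text
t 22.85 pos [ 559.9 -128.2   69.8] r 115.5 ang -108.18 yaw 71.72 Ft -1.75 Fr 2.64 Fz 7.56 Tz 0.03 w 0.175
```

apply_moves(rotation=[[0,0,-0.166],[0,0,-0.166]], translation=[[-0.0475,0.0155,0],[-0.0475,0.0155,0]], claw=[0,0])

```text
time: 23.1
position: [0.5575, -0.1274, 0.0698]
ee_rot: [0.001, 0.816, 0.579, -0.0]
ft_force: [-1.7, -2.7, 10.7]
grip_width: 0.175
```

```bash
python3 -c "
from h import *
st()"
```

```text
t 23.10 pos [ 557.5 -127.4   69.8] r 115.5 ang -109.46 yaw 70.72 Ft 0.72 Fr 3.07 Fz 10.68 Tz 0.02 w 0.175
```

apply_moves(rotation=[[0,0,-0.166],[0,0,-0.166]], translation=[[-0.0475,0.016,0],[-0.0475,0.016,0]], claw=[0,0])

```text
time: 23.35
position: [0.5559, -0.1268, 0.0698]
ee_rot: [0.002, 0.821, 0.572, 0.0]
ft_force: [0.4, -2.3, 8.9]
grip_width: 0.176
```

```bash
python3 -c "
from h import *
st()"
```

```text
t 23.35 pos [ 555.9 -126.8   69.8] r 115.5 ang -110.31 yaw 69.73 Ft -1.19 Fr 2.04 Fz 8.93 Tz 0.00 w 0.176
```

apply_moves(rotation=[[0,0,-0.166],[0,0,-0.166],[0,0,-0.166],[0,0,-0.166]], translation=[[-0.047,0.016,0],[-0.047,0.016,0],[-0.047,0.016,0],[-0.047,0.016,0]], claw=[0,0,0,0])

```text
time: 23.85
position: [0.5543, -0.1262, 0.0698]
ee_rot: [0.002, 0.825, 0.565, 0.0]
ft_force: [1.1, -2.6, 7.3]
grip_width: 0.173
```

```bash
python3 - <<'E'
from h import *
st()
ims=[]
for n in ['scene','wrist']:
    s,d=snap(n,n+'9')
    f=d['frame'][:,:,::-1]
    if n=='scene': f=f[130:270,140:330]
    cv2.imwrite(f'pics/{n}9z.png',cv2.resize(f,(760,560),interpolation=cv2.INTER_CUBIC))
snap('top','top9');st()
E
```

```text
t 23.85 pos [ 554.3 -126.2   69.8] r 115.5 ang -111.18 yaw 68.74 Ft -2.02 Fr 2.02 Fz 7.34 Tz 0.03 w 0.173
t 24.00 pos [ 554.3 -126.2   69.9] r 115.5 ang -111.18 yaw 68.75 Ft -2.57 Fr 2.42 Fz 8.91 Tz 0.03 w 0.176
```

View pics/scene9z.png

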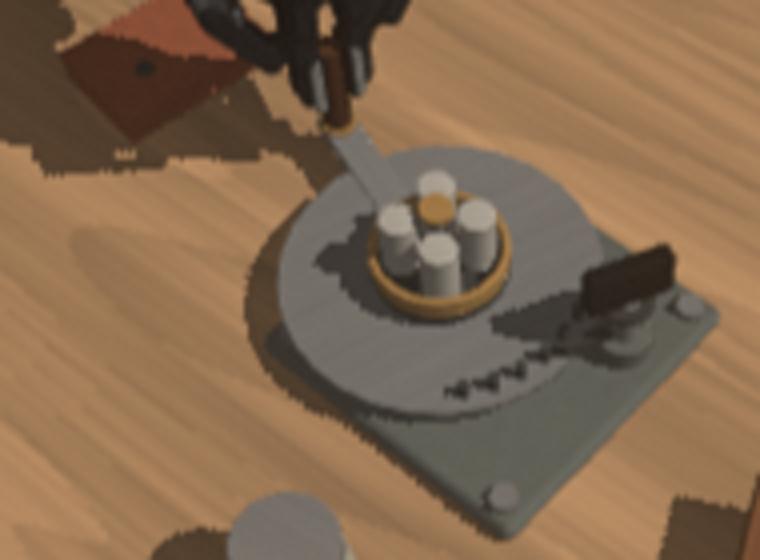

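View pics/wrist9z.png

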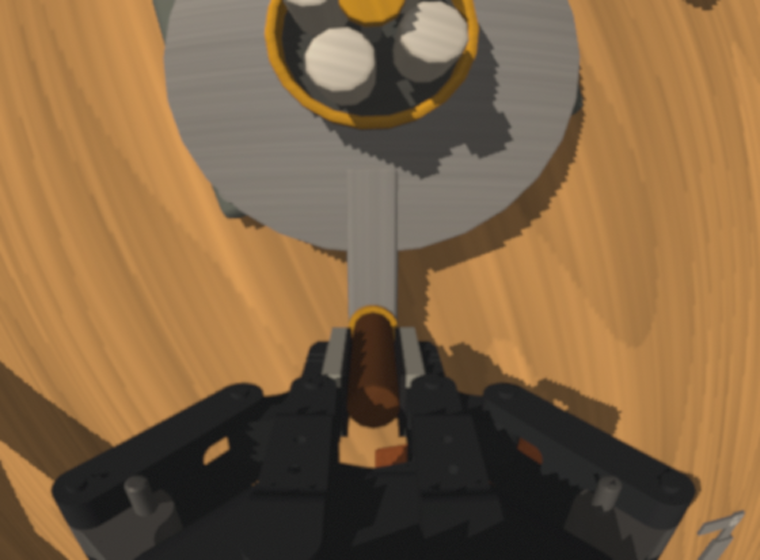

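View pics/top9.png

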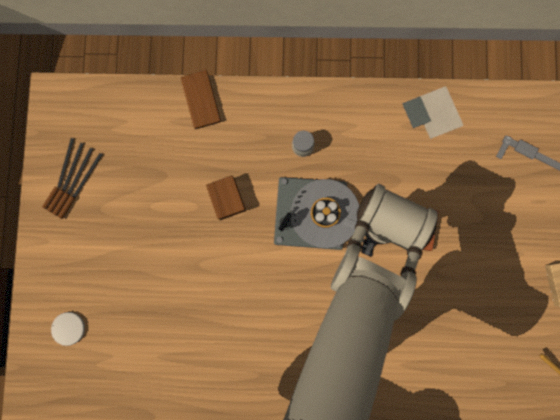

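```bash
python3 - <<'E'
from h import *
print(arm.finish_job()); st()
E
```

```text
the job is handed in; nothing more can be done
None
the job is handed in; nothing more can be done
```

The lever is four clicks clockwise from rest, with the gripper still holding its handle. I handed the job in at about 24 s of the 72 s allowed.

- **Release:** I turned the knob anticlockwise until the torque jumped from 0.33 to 1.1 N m, which I took as its stop. The lever sprang back to about −63°, and two pictures 0.6 s apart showed it still. I then turned the knob back while holding it and opened the fingers. The picture after that showed the knob at its starting angle.
- **Clicks:** I moved the handle in roughly 2 mm steps and read the force after each. Four times the resistance climbed, fell and reversed, at about −75.5°, −86.6°, −98.2° and −109.4°. The gaps are 22–23 mm, inside the 18–30 mm given.
- **Final position:** I stopped at −111.2°, about 3.5 mm past the fourth click. Only the spring's pull of 2–2.6 N remained, and the fifth tooth had not begun to resist. In the last scene picture the knob looks back at its rest angle. The jar and ring box are where they were. The brick is partly hidden by the arm, but its visible part is unmoved.

**Disagreements:**
- Turning the knob a little further at its stop moved the gripper 1.2° without more torque, so the pads probably slipped slightly there.
- Between clicks the force often read 0.5–1.8 N rather than the 2–3.5 N expected from the spring, probably a sensor or grip offset. The click pattern was still clear.

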